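# Put three mixed-up repair parts back in their own dishes

## Task

The three parts are each in the wrong dish: get the lens tube with the red ring into the red dish, the silver objective with the yellow ring into the yellow dish and the green battery into the green dish, each in the middle of its dish, the tube and the objective upright and the battery flat. There is room for only one part in a dish, so set the first one you lift down in the empty grey dish on the way, and leave the grey dish empty at the end. Set things down rather than dropping them, and leave the loupe, the weight and the marker where they are.

Things in the scene. Friction and masses are not known exactly. Their poses are not given: they have to be found in the camera images.
- part_tube: black lens tube with a thin red ring near its top, standing upright: round, 43 mm across, 62 mm tall, 0.12 kg. Belongs in the red dish. Origin: centre of its underside; z up along the tube.
- part_objective: silver-white microscope objective with a yellow ring and a black ring, standing upright: round, 25 mm at its widest, 45 mm tall, narrowing towards the top, 0.09 kg; its sides are vertical from 6 to 27 mm above its underside. Belongs in the yellow dish. Origin: centre of its underside; z up along its axis.
- part_battery: dark green block battery with a cream band, lying flat: 27 mm (its x axis) by 50 mm (its y axis) by 18 mm high (z). Belongs in the green dish, either way round. Origin: centre of its underside.
- dish_red: Red round dish, fixed to the worktop: 93 mm across outside, 86 mm inside the rim, rim top 7 mm above the worktop, flat inner floor 3 mm above the worktop. At the start it holds a wrong part. Origin: centre of its underside, on the worktop; z up.
- dish_yellow: Yellow round dish, fixed to the worktop: 93 mm across outside, 86 mm inside the rim, rim top 7 mm above the worktop, flat inner floor 3 mm above the worktop. At the start it holds a wrong part. Origin: centre of its underside, on the worktop; z up.
- dish_green: Green round dish, fixed to the worktop: 93 mm across outside, 86 mm inside the rim, rim top 7 mm above the worktop, flat inner floor 3 mm above the worktop. At the start it holds a wrong part. Origin: centre of its underside, on the worktop; z up.
- dish_grey: Grey round dish, fixed to the worktop: 93 mm across outside, 86 mm inside the rim, rim top 7 mm above the worktop, flat inner floor 3 mm above the worktop. Empty at the start: the half-way spot. (To the right of all the dishes stand two tall balances, over 0.35 m high: nothing may sweep through the space right of y = -0.17 beyond x = 0.38, so come to the dishes along the front edge of the worktop.) Origin: centre of its underside, on the worktop; z up.
- loupe: black eye loupe standing among the dishes, to be left alone: round, 36 mm across, 34 mm tall. Origin: centre of its underside.
- weight: silver calibration weight with a neck and head, standing among the dishes, to be left alone: round, 32 mm across, 44 mm tall. Origin: centre of its underside.
- marker: grey marker pen with a black cap, lying among the dishes, to be left alone: 14 mm thick, 130 mm long along its y axis. Origin: midway along it, on the underside.

How it is judged:
On the way:
1. one of the parts stands in the grey dish, let go (((horizontal distance between part_tube and dish_grey below 0.022 m and z of part_tube in the frame of dish_grey below 0.007 m and angle between part_tube's own z axis and vertical below 0.12 rad and contact force between part_tube and the fingers below 0.1 N) or (horizontal distance between part_objective and dish_grey below 0.022 m and z of part_objective in the frame of dish_grey below 0.007 m and angle between part_objective's own z axis and vertical below 0.12 rad and contact force between part_objective and the fingers below 0.1 N) or (horizontal distance between part_battery and dish_grey below 0.022 m and z of part_battery in the frame of dish_grey below 0.007 m and angle between part_battery's own z axis and vertical below 0.12 rad and contact force between part_battery and the fingers below 0.1 N))), for 0.2 s.
At the end, for the whole second after the job is handed in: Lens tube in the red dish, objective in the yellow dish, battery in the green dish: each within 15 mm of the dish's centre, resting on its floor, upright or flat within 0.12 rad, let go and at rest (horizontal distance between part_tube and dish_red below 0.015 m and z of part_tube in the frame of dish_red below 0.007 m and angle between each of part_tube, part_objective, part_battery's own z axis and vertical below 0.12 rad and contact force between each of part_tube, part_objective, part_battery and the fingers below 0.1 N and linear speed of each of part_tube, part_objective, part_battery below 0.02 m/s and angular speed of each of part_tube, part_objective, part_battery below 0.2 rad/s and horizontal distance between part_objective and dish_yellow below 0.015 m and z of part_objective in the frame of dish_yellow below 0.007 m and horizontal distance between part_battery and dish_green below 0.015 m and z of part_battery in the frame of dish_green below 0.007 m); the robot touches nothing.
It fails at once if the loupe is moved by more than 20 mm (distance of loupe from where it was at the start of the episode above 0.02 m).
It fails at once if the weight is moved by more than 20 mm (distance of weight from where it was at the start of the episode above 0.02 m).
It fails at once if the marker is moved by more than 20 mm (distance of marker from where it was at the start of the episode above 0.02 m).
It fails at once if a part is dropped (falls free, faster than 0.7 m/s, more than about 25 mm) ((linear speed of part_tube above 0.7 m/s and contact force between part_tube and the fingers below 0.1 N) or (linear speed of part_objective above 0.7 m/s and contact force between part_objective and the fingers below 0.1 N) or (linear speed of part_battery above 0.7 m/s and contact force between part_battery and the fingers below 0.1 N)).
It also fails if it takes over 104 s, if anything falls off the work surface, if the arm or the gripper's body presses on something with over 40 N, if the wrist force passes 120 N, or if a joint passes its speed limit or range.

## Robot

A 6-joint arm with a two-finger parallel gripper is mounted at the origin on a cart in front of the work surface, level with it; the furniture and walls round the work are solid. World frame = base frame: x ahead of the robot, y to its left, z up, the work surface at z = 0. Lengths are in m, angles in rad, forces in N, time in s.
With the tool pointing down it reaches from about 0.225 to 0.875 m from the base axis. Payload 3.4 kg.
Tool frame: the origin (TCP) lies at the very end of the fingers, on their centre line; the grasp point (between the pads) lies 19 mm behind it; z points along the fingers, y is the line along which they close (so a half turn about z gives the same grasp; the last joint's range is limited). The gripper opens to 85 mm and grips with 20 to 120 N. Pads are 22 mm wide; open, the fingers measure 114 mm over their backs; the gripper's body (76 mm by 85 mm) begins 54 mm behind the grasp point. The pads swing forward as they close: fully open they stand 13 mm farther back than shut.
Start: joints at [1.024, 0.276, 1.505, -0, 1.361, -0.121], TCP at [0.238, 0.524, 0.231] pointing down, gripper open.
Joint ranges: [-2.89, 2.89], [-0.75, 2.08], [0.22, 2.7], [-1.18, 4.32], [0.11, 2.71], [-2.7, 2.7]. Speed limits (rad/s): [2.57, 2.57, 3.14, 3.14, 3.14, 3.14].

## Interface

Orientations are given as [roll, pitch, yaw] about the fixed x, y, z axes, in that order (R = Rz(yaw) Ry(pitch) Rx(roll)).
In Python, from station import status, get_image, get_calibration, order gives the robot as it stands.
- The arm moves only by the tool play_rows, never from a script. Its argument "moves" is one flat list of numbers, 7 for each row, row after row: the shift along the tool's x, y, z in m, then the turn, a rotation vector about the tool's x, y, z in rad, then the opening, from 0 (shut) to 1 (fully open). A call has 1 to 8 rows; each row shifts and turns the commanded pose from where the row before left it, along the tool's axes as they then stand; what a row does not reach is not made up. A row lasts 1/8 s, in which the tool goes at most 62.5 mm and 10.7 degrees, less where a joint would pass 70% of its speed; a pose out of reach is approached as far as the arm can. A call with a gripper value outside its range is refused whole. The fingers move at their own pace and stop on an object; the grip force is fixed at half the most. Time passes only in rows, so rows that do not move let the fingers close. It gives the time, the measured TCP pose, the force, the opening and the grip force at its end, in the units of the state.
- status.sense(): the state, without advancing time (a new reading comes with each control period).
- get_image(name): name is "scene" or "top" or "wrist"; returns the picture (400x640x3 uint8, blue, green, red); there is no depth.
- get_calibration(name): a dict with "mtx" (3x3 intrinsics, pixels), "rvec" (rotation vector, rad) and "tvec" (3), from world to camera coordinates, as OpenCV has them. Camera axes: x right, y down, z forward; pixel columns grow to the right and rows downward; lengths in m; the calibration is good to about 2 mm. The wrist camera is an equidistant fisheye: a pixel r from the principal point sees the ray r / f radians off the axis. A picture is of the moment at which its call begins: read the wrist's pose just before it. get_calibration takes no time and is no camera call; for the wrist camera it gives the pose at the moment of the call.
- order.close_job(): hands the job in; it is judged then, once.
The state is a dict: "time_s": time; "joints": joint angles; "qvel": joint speeds; "joint_efforts": joint torques, N m; "tcp_pos": TCP position; "ee_rot": TCP orientation; "ft_force": force on the tool from outside, world axes, zero at the start; "wrist_torque": the same for the moment, N m; "width": finger opening in m; "finger_force": force on a finger pad.
Only numpy, scipy, OpenCV 4.12 (cv2) and the standard library are available. Lean on these libraries where they do the work, as an engineer would, in place of code of your own. Each camera call takes 0.05 s, during which the arm holds its last target. There are 200 camera calls.

## Working session

There is one attempt and no reset: what is moved stays moved. The work goes in short steps, Python scripts to look and compute and a tool call to move; the robot and the scene stay as the last step left them, time stands still between calls to the robot, and variables do not carry over. Pictures are saved under pics/ and viewed, at most 14 in all, crops included, and the job is handed in when it is done.

Besides the shell and the picture viewer there is one more tool, called after "Emit:" as name(argument=value, ...) on one line, values as JSON. play_rows: Moves the arm, as the interface text tells. Its arguments: {"type":"object","properties":{"moves":{"type":"array"}},"required":["moves"]}

```bash
mkdir -p pics; ls; python3 - <<'E'
from station import status,get_image,get_calibration
import cv2
s=status.sense();print(s)
for n in ["scene","top"]:
    cv2.imwrite(f"pics/{n}0.png",get_image(n)); c=get_calibration(n); print(n,c)
E
```

```text
pics
{'time_s': 0.0, 'joints': array([ 1.02402365e+00,  2.76605855e-01,  1.50612544e+00, -1.13478265e-05,
        1.36068790e+00, -1.21016527e-01]), 'qvel': array([-1.71569001e-03,  9.99065500e-04,  1.35350902e-03, -5.47053668e-04,
       -6.39016303e-05, -1.87089323e-03]), 'joint_efforts': array([-3.18892999e-03, -4.16776729e+01, -2.45801765e+01, -6.38096226e-04,
        1.10601805e-02,  7.60974473e-06]), 'tcp_pos': array([0.23722546, 0.52321264, 0.23043658]), 'ee_rot': array([-3.13977814e+00, -2.09488780e-04,  2.71583869e+00]), 'ft_force': array([0.41368486, 0.3795525 , 0.48526443]), 'wrist_torque': array([-0.02629141,  0.03860311,  0.06381493]), 'finger_force': 0.0, 'width': 0.08561317906008253}
scene {'mtx': array([[507.17184988,   0.        , 317.20383753],
       [  0.        , 507.17184988, 197.68875385],
       [  0.        ,   0.        ,   1.        ]]), 'rvec': array([ 2.18164439, -0.64593917,  0.31157017]), 'tvec': array([-0.41971018,  0.2666625 ,  0.60266985])}
top {'mtx': array([[454.97820248,   0.        , 317.88113731],
       [  0.        , 454.97820248, 202.81352421],
       [  0.        ,   0.        ,   1.        ]]), 'rvec': array([ 2.01616537, -2.18812225,  0.25942671]), 'tvec': array([0.11115372, 0.53623201, 0.77214629])}
```

View pics/scene0.png

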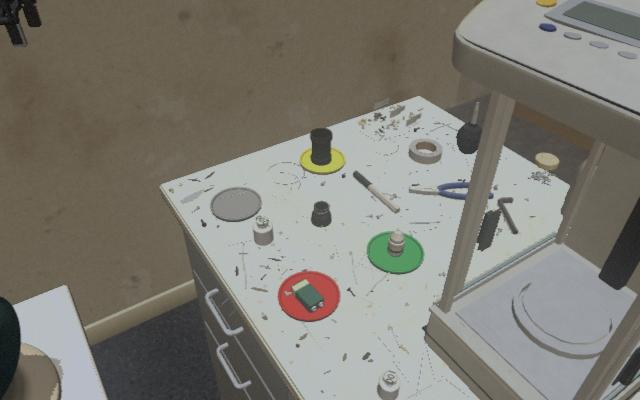

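View pics/top0.png

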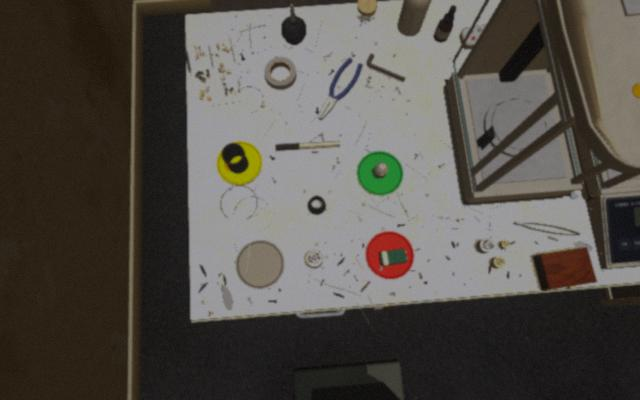

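```bash
cat > h.py <<'E'
import cv2,numpy as np
from station import status,get_image,get_calibration
def cast(n,px,z):
    c=get_calibration(n);R=cv2.Rodrigues(c["rvec"])[0]
    p=cv2.undistortPoints(np.float64(px).reshape(-1,1,2),c["mtx"],None).reshape(-1,2)
    d=np.c_[p,np.ones(len(p))]@R; o=-R.T@c["tvec"].ravel()
    return (o+d*((z-o[2])/d[:,2:]))[:,:2]
def proj(n,P):
    c=get_calibration(n);return cv2.projectPoints(np.float64(P).reshape(-1,1,3),c["rvec"],c["tvec"],c["mtx"],None)[0].reshape(-1,2)
def big(m):
    cs=cv2.findContours(m,cv2.RETR_EXTERNAL,cv2.CHAIN_APPROX_NONE)[0]
    return max(cs,key=cv2.contourArea).reshape(-1,2)
def circ(P):  # algebraic circle fit
    A=np.c_[2*P,np.ones(len(P))];s=np.linalg.lstsq(A,(P**2).sum(1),rcond=None)[0]
    return s[:2],np.sqrt(s[2]+s[:2]@s[:2])
HUE={"red":[(0,8),(172,180)],"yellow":[(22,34)],"green":[(45,75)]}
def dishmask(im,c):
    h=cv2.cvtColor(im,cv2.COLOR_BGR2HSV);m=np.zeros(im.shape[:2],np.uint8)
    for a,b in HUE[c]: m|=cv2.inRange(h,(a,130,70),(b,255,255))
    return m
E
python3 - <<'E'
from h import *
for n in ["top","scene"]:
    im=cv2.imread(f"pics/{n}0.png")
    c=get_calibration(n);R=cv2.Rodrigues(c["rvec"])[0];print(n,-R.T@c["tvec"].ravel())
    for k in HUE:
        q=big(dishmask(im,k));H=cv2.convexHull(q).reshape(-1,2)
        W=cast(n,H,.007);(e,r)=cv2.minEnclosingCircle(W.astype(np.float32));cc,cr=circ(W)
        print(n,k,len(q),np.round(e,4),round(r,4),cc.round(4),cr.round(4))
    px={"top":[(260,264),(317,205),(314,258),(276,147),(340,144)],"scene":[(236,204),(321,214),(262,231),(355,173),(398,209)]}[n]
    print(cast(n,px,.007).round(3))
im=cv2.imread("pics/top0.png");a=cv2.resize(im[125:185,205:265],(400,400),interpolation=2);b=cv2.resize(im[225:285,360:420],(400,400),interpolation=2)
c=cv2.resize(cv2.imread("pics/scene0.png")[220:280,360:430],(350,300),interpolation=2)
cv2.imwrite("pics/crop1.png",np.hstack([a,b]))
E
```

```text
top [0.351858   0.08563687 0.87462683]
top red 132 [ 0.4443 -0.0619] 0.0454 [ 0.4444 -0.062 ] 0.045
top yellow 180 [0.6521 0.216 ] 0.0458 [0.6522 0.2161] 0.0451
top green 123 [ 0.6085 -0.0618] 0.0444 [ 0.6085 -0.0619] 0.044
[[0.447 0.185]
 [0.552 0.068]
 [0.45  0.082]
 [0.679 0.14 ]
 [0.675 0.011]]
scene [ 0.18706506 -0.47730939  0.58962606]
scene red 155 [ 0.445  -0.0624] 0.0461 [ 0.4448 -0.0626] 0.0452
scene yellow 105 [0.6436 0.2187] 0.0418 [0.646  0.2198] 0.0377Traceback (most recent call last):
  File "<stdin>", line 6, in <module>
  File "h.py", line 12, in big
    return max(cs,key=cv2.contourArea).reshape(-1,2)
           ~~~^^^^^^^^^^^^^^^^^^^^^^^^
ValueError: max() iterable argument is empty
```

```bash
sed -i 's/(45,75)/(45,85)/' h.py; python3 - <<'E'
from h import *
for n in ["top","scene"]:
    im=cv2.imread(f"pics/{n}0.png")
    for k in ["red","green"]:
        q=big(dishmask(im,k));H=cv2.convexHull(q).reshape(-1,2);W=cast(n,H,.007);cc,cr=circ(W)
        print(n,k,len(q),cc.round(4),cr.round(4))
    # grey dish: rim edges differ from white worktop
    cx,cy={"top":(260,264),"scene":(236,204)}[n]
    roi=np.zeros(im.shape[:2],np.uint8);cv2.circle(roi,(cx,cy),34,255,-1)
    g=cv2.cvtColor(im,cv2.COLOR_BGR2GRAY);m=((g<cv2.threshold(g[roi>0],0,255,cv2.THRESH_OTSU)[0])*255).astype(np.uint8)&roi
    m=cv2.morphologyEx(m,cv2.MORPH_OPEN,np.ones((5,5),np.uint8))
    H=cv2.convexHull(big(m)).reshape(-1,2);W=cast(n,H,.007);cc,cr=circ(W);print(n,"grey",cc.round(4),cr.round(4))
im=cv2.imread("pics/top0.png");s=cv2.imread("pics/scene0.png")
def C(i,x,y): return cv2.resize(i[y-28:y+28,x-28:x+28],(390,295),interpolation=2) if 0 else cv2.resize(i[y-28:y+28,x-28:x+28],(290,290),interpolation=2)
t=np.hstack([np.hstack([C(im,238,160)]),C(im,390,256)]);t2=np.hstack([C(im,380,172),C(s,396,245)])
cv2.imwrite("pics/crop1.png",np.vstack([t,t2]))
E
```

```text
top red 132 [ 0.4444 -0.062 ] 0.045
top green 123 [ 0.6085 -0.0619] 0.044
top grey [0.447 0.186] 0.0461
scene red 155 [ 0.4448 -0.0626] 0.0452Traceback (most recent call last):
  File "<stdin>", line 5, in <module>
  File "h.py", line 12, in big
    return max(cs,key=cv2.contourArea).reshape(-1,2)
           ~~~^^^^^^^^^^^^^^^^^^^^^^^^
ValueError: max() iterable argument is empty
```

```bash
python3 - <<'E'
from h import *
im=cv2.imread("pics/top0.png");s=cv2.imread("pics/scene0.png")
print(cv2.cvtColor(s,cv2.COLOR_BGR2HSV)[262:264,378:381].tolist())
def C(i,x,y): return cv2.resize(i[y-28:y+28,x-28:x+28],(290,290),interpolation=2)
t=np.hstack([C(im,238,160),C(im,390,256)]);t2=np.hstack([C(im,380,172),C(s,396,245)])
cv2.imwrite("pics/crop1.png",np.vstack([t,t2]))
E
```

```text
[[[67, 110, 153], [67, 112, 152], [66, 108, 153]], [[66, 109, 152], [66, 107, 152], [67, 114, 152]]]
```

View pics/crop1.png

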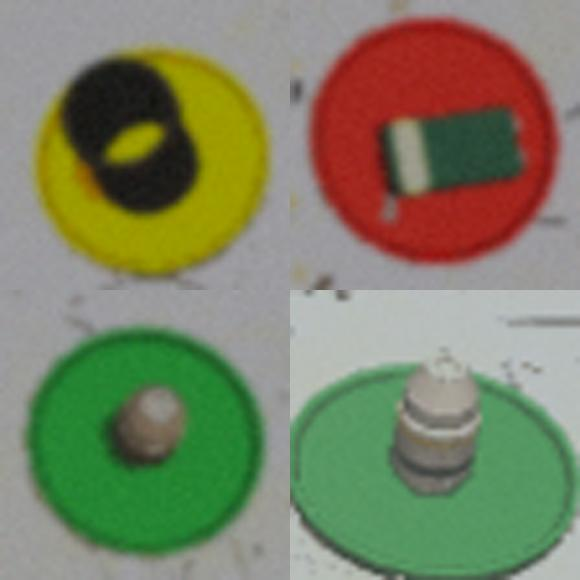

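The crops show the tube (see-through lens shape) off-centre in the yellow dish, the battery (cream band to the left, slightly tilted) in the red dish and the objective standing in the green dish. I'll measure the parts next.

```bash
python3 - <<'E'
from h import *
D={"red":(.4446,-.0622),"yellow":(.6522,.216),"green":(.6085,-.0618)}
im=cv2.imread("pics/top0.png")
def part(n,im,k):
    a=np.linspace(0,2*np.pi,60);P=np.c_[D[k][0]+.038*np.cos(a),D[k][1]+.038*np.sin(a),0*a+.003]
    roi=np.zeros(im.shape[:2],np.uint8);q=proj(n,P)
    h=cv2.cvtColor(im,cv2.COLOR_BGR2HSV)
    if k=="yellow": q=np.vstack([q,proj(n,P+[0,0,.07])])
    cv2.fillConvexPoly(roi,cv2.convexHull(q.astype(np.int32)),255)
    return roi,h
for n in ["top","scene"]:
    im=cv2.imread(f"pics/{n}0.png")
    roi,h=part(n,im,"red");m=(roi>0)&~(((h[...,0]<12)|(h[...,0]>168))&(h[...,1]>90))
    m=cv2.morphologyEx(m.astype(np.uint8)*255,cv2.MORPH_OPEN,np.ones((4,4),np.uint8))
    W=cast(n,big(m),.019);r=cv2.minAreaRect((W*1000).astype(np.float32));print(n,"bat",r)
    roi,h=part(n,im,"yellow");m=((roi>0)&(h[...,2]<85)).astype(np.uint8)*255
    m=cv2.morphologyEx(m,cv2.MORPH_OPEN,np.ones((3,3),np.uint8))
    H=cv2.convexHull(big(m)).reshape(-1,2);M=cv2.moments(H)
    c=(M["m10"]/M["m00"],M["m01"]/M["m00"]);print(n,"tube",c,cast(n,[c],.034))
    roi,h=part(n,im,"green");m=((roi>0)&~((h[...,0]>45)&(h[...,0]<85)&(h[...,1]>70))).astype(np.uint8)*255
    m=cv2.morphologyEx(m,cv2.MORPH_OPEN,np.ones((4,4),np.uint8))
    b=big(m);M=cv2.moments(b);c=(M["m10"]/M["m00"],M["m01"]/M["m00"])
    print(n,"obj",c,cv2.boundingRect(b),cast(n,[c],.022))
print("objtop",cast("top",[(382.3,166.2)],.048), cast("scene",[(368+158/5.18,217+75/5.18)],.048))
E
```

```text
top bat ((436.2359313964844, -68.01428985595703), (26.65859031677246, 48.15749740600586), 2.9705941677093506)
top tube (234.77428307123034, 157.66851680542706) [[0.65322202 0.21990463]]
top obj (381.33850129198964, 170.63695090439273) (375, 164, 13, 14) [[ 0.60756114 -0.06321073]]
scene bat ((437.236328125, -74.01571655273438), (32.10762405395508, 57.08936309814453), 3.6670641899108887)
scene tube (320.75669642857144, 145.82341269841268) [[0.65434046 0.2226604 ]]
scene obj (396.6042446941323, 246.5187265917603) (389, 237, 17, 21) [[ 0.60696373 -0.06746331]]
objtop [[ 0.60839521 -0.06150624]] [[ 0.61172495 -0.0622259 ]]
```

```bash
cat > plan.py <<'E'
import sys,numpy as np
from scipy.spatial.transform import Rotation as Ro
from station import status
def plan(goal,yawdeg,n):
    s=status.sense();p=np.array(s["tcp_pos"]);R0=Ro.from_euler("xyz",s["ee_rot"])
    G=Ro.from_euler("xyz",[np.pi,0,np.deg2rad(yawdeg)])
    rv=(R0.inv()*G).as_rotvec();step=Ro.from_rotvec(rv/n);d=(np.array(goal)-p)/n;R=R0
    print("t",round(s["time_s"],2),"at",p.round(4),np.rad2deg(s["ee_rot"]).round(2),"w",round(s["width"],4))
    for i in range(n):
        print(np.r_[R.inv().apply(d),step.as_rotvec()].round(4).tolist());R=R*step
if __name__=="__main__":
    a=[float(v) for v in sys.argv[1:]];plan(a[:3],a[3],int(a[4]))
E
python3 plan.py .436 -.068 .12 93.0 15
```

```text
t 0.1 at [0.2372 0.5233 0.2305] [-1.7991e+02 -1.0000e-02  1.5561e+02] w 0.0856
[-0.0283, -0.0304, 0.0074, -0.0001, 0.0, 0.0728]
[-0.0305, -0.0283, 0.0074, -0.0001, 0.0, 0.0728]
[-0.0325, -0.026, 0.0074, -0.0001, 0.0, 0.0728]
[-0.0343, -0.0235, 0.0074, -0.0001, 0.0, 0.0728]
[-0.0359, -0.021, 0.0074, -0.0001, 0.0, 0.0728]
[-0.0373, -0.0183, 0.0074, -0.0001, 0.0, 0.0728]
[-0.0386, -0.0156, 0.0074, -0.0001, 0.0, 0.0728]
[-0.0396, -0.0127, 0.0074, -0.0001, 0.0, 0.0728]
[-0.0404, -0.0098, 0.0074, -0.0001, 0.0, 0.0728]
[-0.041, -0.0068, 0.0074, -0.0001, 0.0, 0.0728]
[-0.0414, -0.0038, 0.0074, -0.0001, 0.0, 0.0728]
[-0.0416, -0.0008, 0.0074, -0.0001, 0.0, 0.0728]
[-0.0415, 0.0022, 0.0074, -0.0001, 0.0, 0.0728]
[-0.0413, 0.0052, 0.0074, -0.0001, 0.0, 0.0728]
[-0.0408, 0.0082, 0.0074, -0.0001, 0.0, 0.0728]
```

Emit:
play_rows(moves=[-0.028,-0.03,0.007,0,0,0.073,0.55,-0.03,-0.028,0.007,0,0,0.073,0.55,-0.032,-0.026,0.007,0,0,0.073,0.55,-0.034,-0.0235,0.007,0,0,0.073,0.55,-0.036,-0.021,0.007,0,0,0.073,0.55,-0.037,-0.018,0.007,0,0,0.073,0.55,-0.0385,-0.0155,0.007,0,0,0.073,0.55,-0.0395,-0.0125,0.007,0,0,0.073,0.55])

```text
time_s: 1.1
tcp_pos: [0.3426, 0.2091, 0.1749]
ee_rot: [-3.142, -0.0, 2.13]
ft_force: [0.3, 0.2, 0.1]
width: 0.0469
finger_force: 0.0
```

Emit:
play_rows(moves=[-0.04,-0.01,0.007,0,0,0.073,0.55,-0.041,-0.007,0.007,0,0,0.073,0.55,-0.0415,-0.004,0.007,0,0,0.073,0.55,-0.0415,-0.001,0.007,0,0,0.073,0.55,-0.0415,0.002,0.007,0,0,0.073,0.55,-0.0415,0.005,0.007,0,0,0.073,0.55,-0.041,0.008,0.007,0,0,0.073,0.55,0,0,0,0,0,0,0.55])

```text
time_s: 2.1
tcp_pos: [0.4341, -0.0685, 0.1257]
ee_rot: [-3.141, 0.0, 1.617]
ft_force: [-0.4, 1.0, -0.1]
width: 0.0471
finger_force: 0.0
```

```bash
python3 plan.py .436 -.068 .12 93.0 1; python3 - <<'E'
from h import *
print(status.sense()["ee_rot"]);c=get_calibration("wrist");print(c);cv2.imwrite("pics/w1.png",get_image("wrist"))
E
```

```text
t 2.1 at [ 0.4341 -0.0685  0.1257] [-1.7998e+02  2.0000e-02  9.2650e+01] w 0.0471
[0.0004, 0.0019, 0.0057, -0.0004, 0.0003, -0.0061]
[-3.14115744e+00  3.49812591e-04  1.61702971e+00]
{'mtx': array([[309.70691629,   0.        , 317.39822336],
       [  0.        , 309.70691629, 201.08084747],
       [  0.        ,   0.        ,   1.        ]]), 'rvec': array([-2.85050189, -0.06655902, -0.00989384]), 'tvec': array([-0.4307762 , -0.09147736,  0.25283638])}
```

View pics/w1.png

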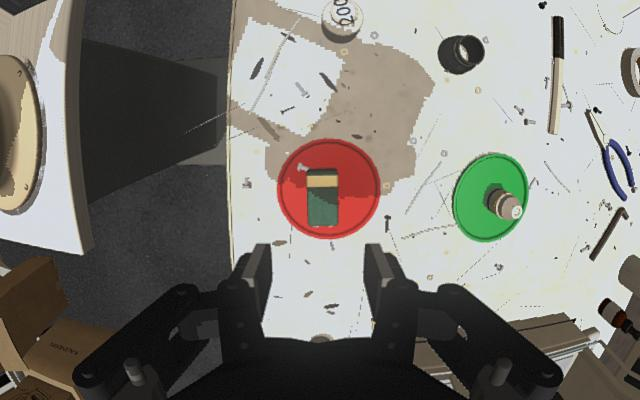

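Wrist view: battery centred near (322,197) in the red dish, almost aligned with the fingers; objective at (505,205) in the green dish.

```bash
cat >> h.py <<'E'
def wcast(px,z,c=None):
    c=c or get_calibration("wrist");R=cv2.Rodrigues(c["rvec"])[0]
    p=cv2.fisheye.undistortPoints(np.float64(px).reshape(-1,1,2),c["mtx"],np.zeros(4)).reshape(-1,2)
    d=np.c_[p,np.ones(len(p))]@R;o=-R.T@c["tvec"].ravel()
    return (o+d*((z-o[2])/d[:,2:]))[:,:2]
def wdish(im,k):
    W=wcast(cv2.convexHull(big(dishmask(im,k))).reshape(-1,2),.007);return circ(W)
E
python3 - <<'E'
from h import *
im=cv2.imread("pics/w1.png");h=cv2.cvtColor(im,cv2.COLOR_BGR2HSV)
for k in ["red","green"]: print(k,wdish(im,k))
roi=np.zeros(im.shape[:2],np.uint8);cv2.circle(roi,(329,188),46,255,-1)
m=((roi>0)&~(((h[...,0]<9)|(h[...,0]>168))&(h[...,1]>90))).astype(np.uint8)*255
m=cv2.morphologyEx(m,cv2.MORPH_OPEN,np.ones((12,12),np.uint8))
print(cv2.minAreaRect((wcast(big(m),.021)*1000).astype(np.float32)))
print("obj top",wcast([(514,211)],.048))
E
```

```text
red (array([ 0.4429196 , -0.06137707]), np.float64(0.045516273032417315))
green (array([ 0.60663095, -0.06093264]), np.float64(0.04525664596562765))
((437.9179382324219, -65.09765625), (25.205698013305664, 49.05290603637695), 3.8397696018218994)
obj top [[ 0.60469047 -0.06006328]]
```

Emit:
play_rows(moves=[0.0015,0.003,0.02,0,0,-0.015,0.52,0,0,0.025,0,0,0,0.52,0,0,0.025,0,0,0,0.52,0,0,0.02,0,0,0,0.52,0,0,0.015,0,0,0,0.52,0,0,0.0075,0,0,0,0.52,0,0,0.005,0,0,0,0.52,0,0,0,0,0,0,0.52])

```text
time_s: 3.15
tcp_pos: [0.4363, -0.0642, 0.0089]
ee_rot: [3.142, -0.0, 1.636]
ft_force: [0.9, 0.0, 1.0]
width: 0.0448
finger_force: 0.0
```

Emit:
play_rows(moves=[0,0,0,0,0,0,0,0,0,0,0,0,0,0,0,0,0,0,0,0,0,0,0,0,0,0,0,0,0,0,0,0,0,0,0,0,0,0,0,0,0,0])

```text
time_s: 3.9
tcp_pos: [0.4369, -0.0647, 0.0095]
ee_rot: [3.14, 0.0, 1.636]
ft_force: [-1.1, 0.9, 5.4]
width: 0.0242
finger_force: 59.5
```

Emit:
play_rows(moves=[0,0,-0.01,0,0,0,0,0,0,-0.02,0,0,0,0,0,0,-0.03,0,0,0,0,0.02,0.002,-0.03,0,0,0,0,0.03,0.003,0,0,0,0,0,0.04,0.0045,0,0,0,0,0,0.045,0.0045,0,0,0,0,0,0.045,0.0045,0,0,0,0,0])

```text
time_s: 4.9
tcp_pos: [0.4431, 0.1175, 0.0994]
ee_rot: [3.141, 0.0, 1.635]
ft_force: [0.4, 0.5, -0.1]
width: 0.0242
finger_force: 59.0
```

Emit:
play_rows(moves=[0.035,0.004,0,0,0,0,0,0.025,0.003,0,0,0,0,0,0.0115,0.001,0,0,0,0,0,0,0,0,0,0,0,0,0,0,0,0,0,0,0])

```text
time_s: 5.52
tcp_pos: [0.4462, 0.1873, 0.0988]
ee_rot: [-3.141, 0.001, 1.635]
ft_force: [0.5, -0.5, -0.1]
width: 0.0242
finger_force: 59.0
```

```bash
python3 plan.py .447 .188 .010 90 4; python3 - <<'E'
from h import *
cv2.imwrite("pics/w2.png",get_image("wrist"))
E
```

```text
t 5.53 at [0.4462 0.1873 0.0988] [-1.7998e+02  3.0000e-02  9.3690e+01] w 0.0242
[0.0002, 0.0002, 0.0222, -0.0001, 0.0001, 0.0161]
[0.0002, 0.0002, 0.0222, -0.0001, 0.0001, 0.0161]
[0.0002, 0.0002, 0.0222, -0.0001, 0.0001, 0.0161]
[0.0002, 0.0002, 0.0222, -0.0001, 0.0001, 0.0161]
```

View pics/w2.png

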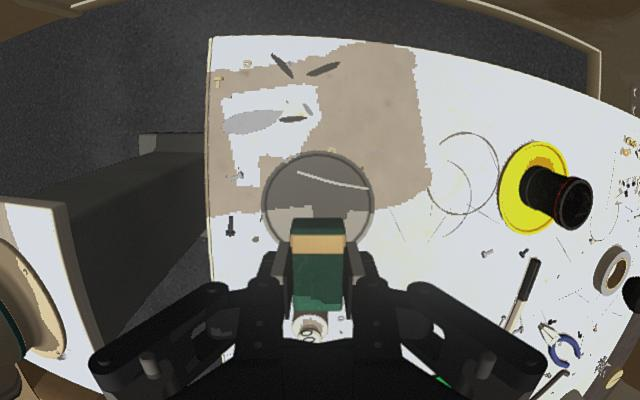

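The battery is held level between the pads above the grey dish (dish centre ≈ (318,205)).

Emit:
play_rows(moves=[0.0007,0.0008,0.02,0,0,0.032,0,0,0,0.025,0,0,0.032,0,0,0,0.02,0,0,0,0,0,0,0.013,0,0,0,0,0,0,0.006,0,0,0,0,0,0,0.004,0,0,0,0,0,0,0,0,0,0,0,0,0,0,0,0,0,0])

```text
time_s: 6.58
tcp_pos: [0.4475, 0.189, 0.0113]
ee_rot: [3.141, -0.0, 1.572]
ft_force: [-0.1, -0.2, 0.0]
width: 0.0247
finger_force: 59.0
```

Emit:
play_rows(moves=[0,0,0.0005,0,0,0,0.45,0,0,0,0,0,0,0.55,0,0,0,0,0,0,0.55,0,0,-0.01,0,0,0,0.55,0,0,-0.03,0,0,0,0.8,0,0,-0.04,0,0,0,1,0,0,-0.02,0,0,0,1,0,0,0,0,0,0,1])

```text
time_s: 7.58
tcp_pos: [0.4485, 0.1893, 0.1124]
ee_rot: [3.137, -0.001, 1.572]
ft_force: [-0.3, -0.1, -0.2]
width: 0.0855
finger_force: 0.0
```

```bash
python3 plan.py .652 .219 .12 90 5; python3 - <<'E'
from h import *
cv2.imwrite("pics/w3.png",get_image("wrist"))
im=cv2.imread("pics/w3.png");print(wdish(im,"yellow"))
t=get_image("top");cv2.imwrite("pics/top3.png",t)
E
```

```text
t 7.58 at [0.4485 0.1893 0.1124] [ 1.7973e+02 -7.0000e-02  9.0070e+01] w 0.0855
[0.0059, 0.0407, -0.0013, 0.0009, -0.0003, 0.0002]
[0.0059, 0.0407, -0.0014, 0.0009, -0.0003, 0.0002]
[0.0059, 0.0407, -0.0014, 0.0009, -0.0003, 0.0002]
[0.0059, 0.0407, -0.0014, 0.0009, -0.0003, 0.0002]
[0.0059, 0.0407, -0.0015, 0.0009, -0.0003, 0.0002]
(array([0.64825619, 0.21569641]), np.float64(0.04535400427815776))
```

View pics/w3.png

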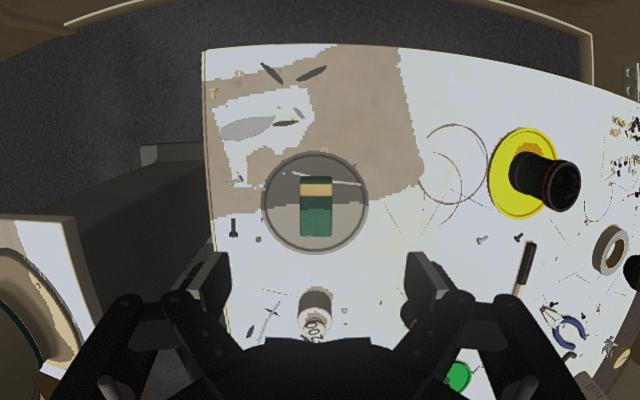

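The battery now sits centred and flat in the grey dish; the tube is next.

Emit:
play_rows(moves=[0.003,0.02,0,0.002,0,0,1,0.006,0.04,0,0.002,0,0,1,0.0065,0.045,0,0,0,0,1,0.0065,0.045,0,0,0,0,1,0.006,0.035,0,0,0,0,1,0.0037,0.0195,0,0,0,0,1,0,0,0,0,0,0,1,0,0,0,0,0,0,1])

```text
time_s: 8.68
tcp_pos: [0.6499, 0.2205, 0.1083]
ee_rot: [-3.134, 0.001, 1.572]
ft_force: [-0.6, -0.9, 0.3]
width: 0.0854
finger_force: 0.0
```

```bash
python3 plan.py .653 .221 .018 90 1; python3 - <<'E'
from h import *
im=get_image("wrist");cv2.imwrite("pics/w4.png",im);print(wdish(im,"yellow"))
E
```

```text
t 8.68 at [0.6499 0.2205 0.1083] [-1.7957e+02  4.0000e-02  9.0060e+01] w 0.0854
[0.0006, 0.0038, 0.0903, -0.0075, 0.0007, 0.001]
(array([0.67785775, 0.19922807]), np.float64(0.021997124298317874))
```

View pics/w4.png

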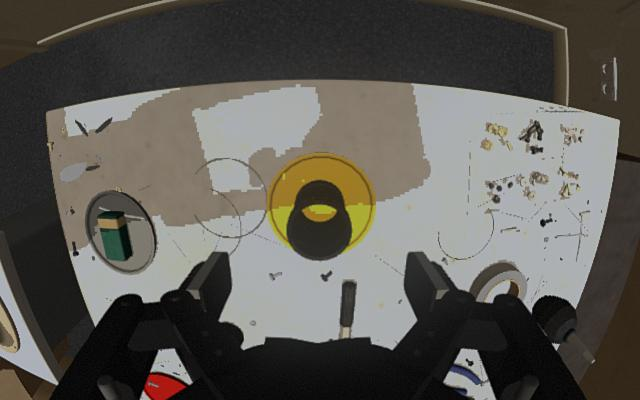

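Tube below the open fingers: top ring about (319,230), see-through lens near (320,213).

```bash
python3 - <<'E'
from h import *
im=cv2.imread("pics/w4.png");h=cv2.cvtColor(im,cv2.COLOR_BGR2HSV)
print("top",wcast([(319,229.5)],.065),"mid",wcast([(320,213)],.034))
m=(h[...,2]<90).astype(np.uint8)*255;m[:170]=0;m[262:]=0;m[:,:280]=0;m[:,362:]=0
b=big(cv2.morphologyEx(m,cv2.MORPH_OPEN,np.ones((3,3),np.uint8)));print(cv2.boundingRect(b))
lo=b[b[:,1]>232];print("topcirc",circ(wcast(lo,.065)))
q=dishmask(im,"yellow");q[:,:200]=0
print((h[165,320]).tolist())
m=cv2.inRange(h,(15,100,90),(34,255,255));m[:140]=0;m[275:]=0;m[:,:255]=0;m[:,390:]=0
print("dish",circ(wcast(cv2.convexHull(cv2.findNonZero(m)).reshape(-1,2),.007)))
E
```

```text
top [[0.65098628 0.21898229]] mid [[0.65168566 0.21971789]]
(287, 180, 65, 80)
topcirc (array([0.65076186, 0.21813642]), np.float64(0.020996758076333805))
[21, 194, 159]
dish (array([0.65240634, 0.21558842]), np.float64(0.04589528978899411))
```

Emit:
play_rows(moves=[-0.001,0.002,0.015,-0.005,0,0,1,0,0,0.022,0,0,0,1,0,0,0.022,0,0,0,1,0,0,0.018,0,0,0,1,0,0,0.01,0,0,0,1,0,0,0.003,0,0,0,1,0,0,0,0,0,0,1,0,0,0,0,0,0,0.7])

```text
time_s: 9.72
tcp_pos: [0.6543, 0.2199, 0.0205]
ee_rot: [3.139, -0.0, 1.572]
ft_force: [-0.7, -0.1, -0.1]
width: 0.0697
finger_force: 0.0
```

Emit:
play_rows(moves=[0,0,0,0,0,0,0,0,0,0,0,0,0,0,0,0,0,0,0,0,0,0,0,0,0,0,0,0,0,0,0,0,0,0,0,0,0,0,0,0,0,0])

```text
time_s: 10.48
tcp_pos: [0.6537, 0.22, 0.0204]
ee_rot: [3.14, -0.0, 1.572]
ft_force: [-1.9, -0.5, 5.0]
width: 0.0414
finger_force: 60.5
```

Emit:
play_rows(moves=[0,0,-0.005,0,0,0,0,0,0,-0.015,0,0,0,0,0,0,-0.025,0,0,0,0,0,0,-0.03,0,0,0,0,0,0,-0.02,0,0,0,0,-0.017,-0.0125,0,0,0,0,0,-0.034,-0.025,0,0,0,0,0,-0.045,-0.0335,0,0,0,0,0])

```text
time_s: 11.48
tcp_pos: [0.583, 0.1233, 0.1152]
ee_rot: [3.138, -0.0, 1.573]
ft_force: [0.3, -0.3, -2.0]
width: 0.0411
finger_force: 60.7
```

Emit:
play_rows(moves=[-0.045,-0.0335,0,0,0,0,0,-0.045,-0.0335,0,0,0,0,0,-0.045,-0.0335,0,0,0,0,0,-0.034,-0.025,0,0,0,0,0,-0.017,-0.0125,0,0,0,0,0,0,0,0,0,0,0,0,0,0,0,0,0,0,0])

```text
time_s: 12.35
tcp_pos: [0.4457, -0.0622, 0.115]
ee_rot: [3.139, -0.0, 1.571]
ft_force: [-0.2, 0.2, -1.6]
width: 0.0412
finger_force: 60.8
```

```bash
python3 plan.py .444 -.061 .021 90 1; python3 - <<'E'
from h import *
im=get_image("wrist");cv2.imwrite("pics/w5.png",im)
E
```

```text
t 12.35 at [ 0.4457 -0.0622  0.115 ] [179.84  -0.    90.04] w 0.0412
[0.0012, -0.002, 0.094, 0.0028, -0.0001, 0.0007]
```

View pics/w5.png

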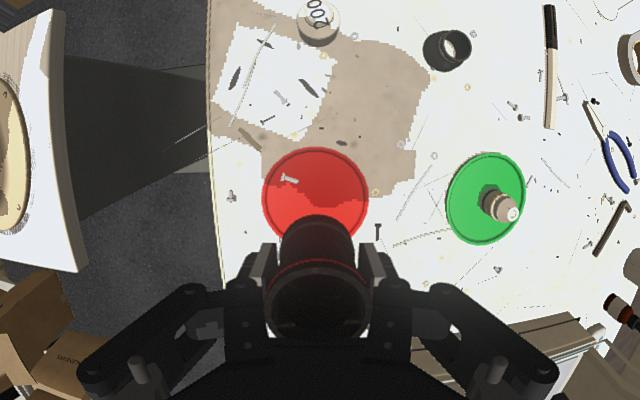

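The tube hangs upright over the red dish (dish centre ≈ (316,195)); the screw speck lies at (290,178), outside the tube's footprint.

Emit:
play_rows(moves=[0.001,-0.0015,0.02,0.001,0,0,0,0,0,0.025,0,0,0,0,0,0,0.022,0,0,0,0,0,0,0.014,0,0,0,0,0,0,0.007,0,0,0,0,0,0,0.004,0,0,0,0,0,0,0.002,0,0,0,0,0,0,0,0,0,0,0])

```text
time_s: 13.4
tcp_pos: [0.4437, -0.0614, 0.0207]
ee_rot: [3.141, 0.0, 1.572]
ft_force: [0.6, 0.5, -1.1]
width: 0.0411
finger_force: 60.8
```

Emit:
play_rows(moves=[0,0,0.0005,0,0,0,0,0,0,0,0,0,0,0.6,0,0,0,0,0,0,0.8,0,0,0,0,0,0,1,0,0,-0.015,0,0,0,1,0,0,-0.03,0,0,0,1,0,0,-0.03,0,0,0,1,0,0,-0.025,0,0,0,1])

```text
time_s: 14.4
tcp_pos: [0.4435, -0.0615, 0.1211]
ee_rot: [3.141, 0.0, 1.572]
ft_force: [0.7, -0.6, 0.8]
width: 0.0852
finger_force: 0.0
```

```bash
python3 plan.py .607 -.062 .12 90 5; python3 - <<'E'
from h import *
im=get_image("wrist");cv2.imwrite("pics/w6.png",im);print(wdish(im,"green"))
E
```

```text
t 14.4 at [ 0.4435 -0.0615  0.1211] [1.7995e+02 1.0000e-02 9.0050e+01] w 0.0852
[-0.0001, 0.0327, 0.0002, 0.0002, 0.0, 0.0002]
[-0.0001, 0.0327, 0.0002, 0.0002, 0.0, 0.0002]
[-0.0001, 0.0327, 0.0002, 0.0002, 0.0, 0.0002]
[-0.0001, 0.0327, 0.0002, 0.0002, 0.0, 0.0002]
[-0.0001, 0.0327, 0.0002, 0.0002, 0.0, 0.0002]
(array([ 0.61289861, -0.06477872]), np.float64(0.046054763249140505))
```

View pics/w6.png

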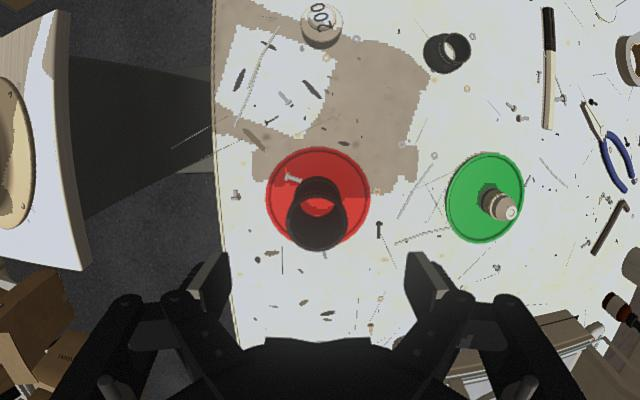

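The tube stands upright in the middle of the red dish. On to the objective.

Emit:
play_rows(moves=[0,0.02,0,0,0,0,0.5,0,0.035,0,0,0,0,0.5,0,0.045,0,0,0,0,0.5,0,0.035,0,0,0,0,0.5,0,0.02,0,0,0,0,0.5,0,0.0085,0,0,0,0,0.5,0,0,0,0,0,0,0.5,0,0,0,0,0,0,0.5])

```text
time_s: 15.45
tcp_pos: [0.6057, -0.0611, 0.1197]
ee_rot: [-3.14, -0.0, 1.572]
ft_force: [-0.1, -0.1, 0.1]
width: 0.0429
finger_force: 0.0
```

```bash
python3 plan.py .607 -.062 .006 90 1; python3 - <<'E'
from h import *
im=get_image("wrist");cv2.imwrite("pics/w7.png",im);print(wdish(im,"green"))
E
```

```text
t 15.45 at [ 0.6057 -0.0611  0.1197] [-1.7993e+02 -2.0000e-02  9.0050e+01] w 0.0429
[-0.0009, 0.0015, 0.1137, -0.0013, -0.0003, 0.0009]
(array([ 0.60771017, -0.06672748]), np.float64(0.04287138475676477))
```

View pics/w7.png

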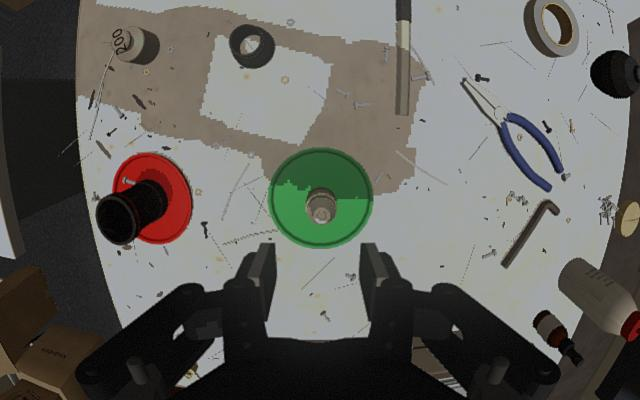

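Objective below: top face ≈ (321,214), body ≈ (321,203), close to the centre (320,198) of the green dish.

```bash
python3 - <<'E'
from h import *
im=cv2.imread("pics/w7.png");h=cv2.cvtColor(im,cv2.COLOR_BGR2HSV)
m=cv2.inRange(h,(45,90,50),(85,255,255));m[:140]=0;m[255:]=0;m[:,:260]=0;m[:,380:]=0
print("dish",circ(wcast(cv2.convexHull(cv2.findNonZero(m)).reshape(-1,2),.007)))
o=((h[...,1]<80)*255).astype(np.uint8);o[:178]=0;o[230:]=0;o[:,:295]=0;o[:,350:]=0
b=big(o);print(cv2.boundingRect(b));M=cv2.moments(b);c=(M["m10"]/M["m00"],M["m01"]/M["m00"]);print(c,wcast([c],.025),wcast([(321,214)],.048))
E
```

```text
dish (array([ 0.60833145, -0.06330997]), np.float64(0.04551070762159598))
(306, 187, 31, 38)
(320.8184855233853, 205.5231997030438) [[ 0.60875952 -0.06244117]] [[ 0.60865562 -0.06173732]]
```

Emit:
play_rows(moves=[-0.001,0.0025,0.02,-0.001,0,0,0.5,0,0,0.03,0,0,0,0.5,0,0,0.025,0,0,0,0.5,0,0,0.018,0,0,0,0.5,0,0,0.01,0,0,0,0.5,0,0,0.006,0,0,0,0.5,0,0,0.004,0,0,0,0.5,0,0,0,0,0,0,0.5])

```text
time_s: 16.5
tcp_pos: [0.6095, -0.0622, 0.0072]
ee_rot: [3.14, 0.0, 1.572]
ft_force: [0.6, -0.3, 0.3]
width: 0.0426
finger_force: 0.0
```

Emit:
play_rows(moves=[0,0,0.0005,0,0,0,0,0,0,0,0,0,0,0,0,0,0,0,0,0,0,0,0,0,0,0,0,0,0,0,0,0,0,0,0,0,0,0,0,0,0,0])

```text
time_s: 17.25
tcp_pos: [0.6098, -0.0623, 0.0071]
ee_rot: [3.14, 0.0, 1.572]
ft_force: [-0.3, 0.1, 5.3]
width: 0.0228
finger_force: 59.2
```

Emit:
play_rows(moves=[0,0,-0.005,0,0,0,0,0,0,-0.02,0,0,0,0,0,0,-0.03,0,0,0,0,0,0,-0.025,0,0,0,0,0.015,0.0025,0,0,0,0,0,0.035,0.005,0,0,0,0,0,0.045,0.007,0,0,0,0,0,0.045,0.007,0,0,0,0,0])

```text
time_s: 18.25
tcp_pos: [0.6297, 0.08, 0.0845]
ee_rot: [-3.14, -0.001, 1.571]
ft_force: [0.7, 0.2, -0.7]
width: 0.0226
finger_force: 58.8
```

Emit:
play_rows(moves=[0.045,0.007,0,0,0,0,0,0.045,0.007,0,0,0,0,0,0.033,0.005,0,0,0,0,0,0.015,0.002,0,0,0,0,0,0,0,0,0,0,0,0,0,0,0,0,0,0,0])

```text
time_s: 19.0
tcp_pos: [0.6511, 0.2146, 0.0859]
ee_rot: [-3.141, 0.001, 1.571]
ft_force: [0.4, -0.1, -0.9]
width: 0.0229
finger_force: 58.8
```

```bash
python3 plan.py .652 .2158 .0075 90 1; python3 - <<'E'
from h import *
im=get_image("wrist");cv2.imwrite("pics/w8.png",im)
E
```

```text
t 19.0 at [0.6511 0.2146 0.0859] [-1.7999e+02  6.0000e-02  9.0020e+01] w 0.0229
[0.0013, 0.0009, 0.0784, -0.0002, 0.001, 0.0004]
```

View pics/w8.png

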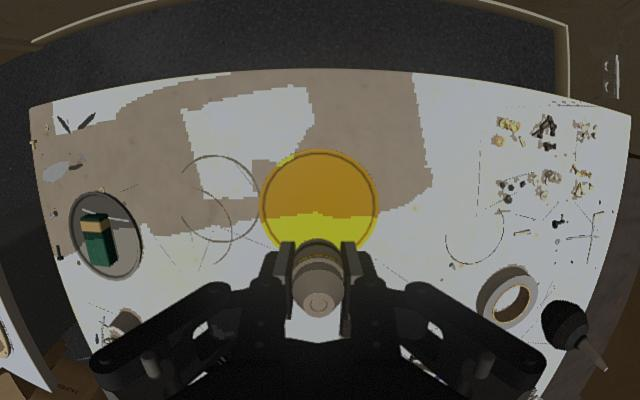

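The objective hangs upright over the empty yellow dish (centre ≈ (318,207)).

Emit:
play_rows(moves=[0.001,0.0005,0.02,0,0,0,0,0,0,0.022,0,0,0,0,0,0,0.017,0,0,0,0,0,0,0.01,0,0,0,0,0,0,0.005,0,0,0,0,0,0,0.003,0,0,0,0,0,0,0.0015,0,0,0,0,0,0,0,0,0,0,0])

```text
time_s: 20.05
tcp_pos: [0.6524, 0.2169, 0.0083]
ee_rot: [3.14, -0.0, 1.572]
ft_force: [0.5, -0.3, -0.5]
width: 0.0231
finger_force: 58.8
```

Emit:
play_rows(moves=[0,0,0.001,0,0,0,0,0,0,0,0,0,0,0,0,0,0,0,0,0,0.35,0,0,0,0,0,0,0.5,0,0,0,0,0,0,0.5,0,0,-0.01,0,0,0,0.5,0,0,-0.03,0,0,0,0.5,0,0,-0.03,0,0,0,0.5])

```text
time_s: 21.05
tcp_pos: [0.6521, 0.2168, 0.0782]
ee_rot: [3.14, -0.0, 1.572]
ft_force: [0.3, -0.8, -0.4]
width: 0.0429
finger_force: 0.0
```

Emit:
play_rows(moves=[0,0,-0.03,0,0,0,0.55,0,-0.02,0,0,0,0,0.55,-0.004,-0.04,0,0,0,0,0.55,-0.0065,-0.045,0,0,0,0,0.55,-0.0065,-0.045,0,0,0,0,0.55,-0.0065,-0.035,0,0,0,0,0.55,-0.004,-0.02,0,0,0,0,0.55,0,0,0,0,0,0,0.55])

```text
time_s: 22.05
tcp_pos: [0.4459, 0.189, 0.1076]
ee_rot: [3.14, -0.0, 1.572]
ft_force: [-0.3, 0.9, 0.7]
width: 0.0467
finger_force: 0.0
```

```bash
python3 plan.py .447 .188 .0095 90 1; python3 - <<'E'
from h import *
im=get_image("wrist");cv2.imwrite("pics/w9.png",im)
h=cv2.cvtColor(im,cv2.COLOR_BGR2HSV);print(wdish(im,"yellow"))
E
```

```text
t 22.05 at [0.4459 0.189  0.1076] [ 1.7992e+02 -1.0000e-02  9.0080e+01] w 0.0467
[-0.001, 0.0009, 0.0981, 0.0015, -0.0002, 0.0014]
(array([0.65380079, 0.21596356]), np.float64(0.04598934753297998))
```

View pics/w9.png

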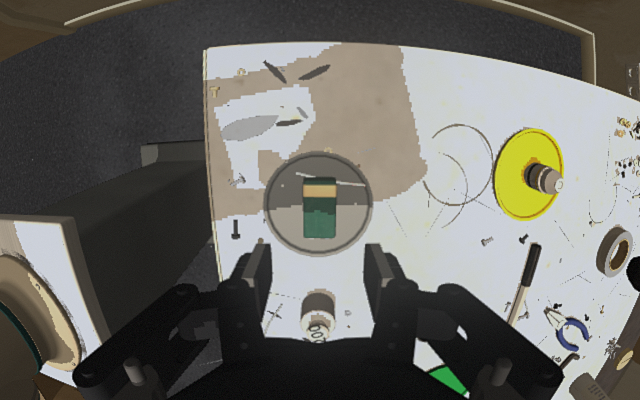

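The objective stands in the middle of the yellow dish; the battery at (320,208) lies flat in the grey dish, aligned with the fingers.

Emit:
play_rows(moves=[0,0.0015,0.02,0,0,0,0.52,0,0,0.025,0,0,0,0.52,0,0,0.022,0,0,0,0.52,0,0,0.015,0,0,0,0.52,0,0,0.01,0,0,0,0.52,0,0,0.006,0,0,0,0.52,0,0,0,0,0,0,0.52,0,0,0,0,0,0,0])

```text
time_s: 23.1
tcp_pos: [0.4492, 0.1893, 0.0092]
ee_rot: [3.14, -0.0, 1.572]
ft_force: [-0.8, 0.0, 0.2]
width: 0.0273
finger_force: 0.0
```

Emit:
play_rows(moves=[0,0,0,0,0,0,0,0,0,0,0,0,0,0,0,0,0,0,0,0,0,0,0,0,0,0,0,0,0,0,0,0,0,0,0])

```text
time_s: 23.72
tcp_pos: [0.4494, 0.1893, 0.0095]
ee_rot: [3.139, -0.001, 1.572]
ft_force: [-0.6, -0.7, 6.7]
width: 0.0244
finger_force: 59.7
```

Emit:
play_rows(moves=[0,0,-0.005,0,0,0,0,0,0,-0.02,0,0,0,0,0,0,-0.035,0,0,0,0,0,0,-0.03,0,0,0,0,-0.015,0.0095,0,0,0,0,0,-0.03,0.019,0,0,0,0,0,-0.04,0.0255,0,0,0,0,0,-0.04,0.0255,0,0,0,0,0])

```text
time_s: 24.72
tcp_pos: [0.5282, 0.0623, 0.0975]
ee_rot: [-3.14, 0.0, 1.572]
ft_force: [0.0, 0.6, -0.6]
width: 0.0244
finger_force: 59.0
```

Emit:
play_rows(moves=[-0.04,0.0255,0,0,0,0,0,-0.04,0.0255,0,0,0,0,0,-0.03,0.019,0,0,0,0,0,-0.0145,0.009,0,0,0,0,0,0,0,0,0,0,0,0,0,0,0,0,0,0,0])

```text
time_s: 25.48
tcp_pos: [0.606, -0.0591, 0.0984]
ee_rot: [-3.141, -0.001, 1.572]
ft_force: [0.2, 0.3, -0.5]
width: 0.0245
finger_force: 59.0
```

```bash
python3 plan.py .608 -.060 .0105 90 1
```

```text
t 25.48 at [ 0.606  -0.0591  0.0984] [-1.7994e+02 -7.0000e-02  9.0080e+01] w 0.0245
[-0.001, 0.0021, 0.0879, -0.0011, -0.0012, 0.0015]
```

Emit:
play_rows(moves=[-0.001,0.001,0.02,0,0,0,0,0,0,0.025,0,0,0,0,0,0,0.02,0,0,0,0,0,0,0.013,0,0,0,0,0,0,0.006,0,0,0,0,0,0,0.003,0,0,0,0,0,0,0.001,0,0,0,0,0,0,0,0,0,0,0])

```text
time_s: 26.48
tcp_pos: [0.6088, -0.0613, 0.0114]
ee_rot: [3.14, 0.0, 1.572]
ft_force: [0.8, -0.4, -0.3]
width: 0.0246
finger_force: 59.0
```

Emit:
play_rows(moves=[0,0,0.001,0,0,0,0,0,0,0.0005,0,0,0,0,0,0,0,0,0,0,0.4,0,0,0,0,0,0,0.55,0,0,0,0,0,0,0.55,0,0,-0.01,0,0,0,0.55,0,0,-0.03,0,0,0,0.55,0,0,-0.04,0,0,0,0.55])

```text
time_s: 27.48
tcp_pos: [0.6077, -0.0611, 0.09]
ee_rot: [-3.141, -0.0, 1.572]
ft_force: [1.0, -0.4, 0.7]
width: 0.0466
finger_force: 0.0
```

Emit:
play_rows(moves=[0.03,0,-0.04,0,0,0,0.55,0.04,-0.02,-0.03,0,0,0,0.55,0.04,-0.04,-0.02,0,0,0,0.55,0.04,-0.04,0,0,0,0,0.55,0.04,-0.04,0,0,0,0,0.55,0.03,-0.03,0,0,0,0,0.55,0,0,0,0,0,0,0.55,0,0,0,0,0,0,0.55])

```text
time_s: 28.48
tcp_pos: [0.4388, 0.1585, 0.18]
ee_rot: [3.138, 0.0, 1.572]
ft_force: [-0.2, -0.4, 0.2]
width: 0.0473
finger_force: 0.0
```

```bash
python3 - <<'E'
from h import *
t=get_image("top");s=get_image("scene");cv2.imwrite("pics/end.png",cv2.resize(np.vstack([t[120:320,170:490],s[100:330,150:470]]),(446,600)))
q=big(dishmask(t,"green"));roi=np.zeros(t.shape[:2],np.uint8);cv2.fillConvexPoly(roi,cv2.convexHull(q),255)
h=cv2.cvtColor(t,cv2.COLOR_BGR2HSV);g=dishmask(t,"green")
m=cv2.erode(roi,np.ones((7,7)))&~g;m=cv2.morphologyEx(m,cv2.MORPH_OPEN,np.ones((5,5),np.uint8))
print("bat",cv2.minAreaRect((cast("top",big(m),.021)*1000).astype(np.float32)))
E
```

```text
bat ((606.2725219726562, -61.65571594238281), (45.95258331298828, 26.637237548828125), 85.35796356201172)
```

View pics/end.png

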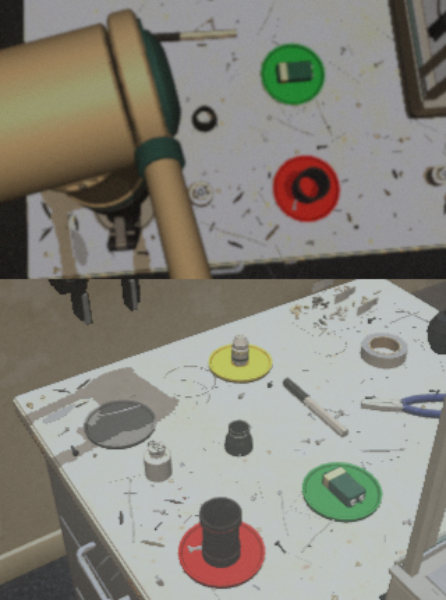

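Final view: battery flat mid green dish, tube upright in red, objective upright in yellow, grey empty; loupe, weight and marker undisturbed.

```bash
python3 -c "
from station import order
print(order.close_job())"
```

```text
the job is handed in; nothing more can be done
None
```

I've handed the job in at about 28.5 s on the robot's clock; the last pictures show the tube upright in the red dish, the objective upright in the yellow, the battery flat in the green, the grey dish empty, and the loupe, weight and marker not visibly moved, though the hand-in returned no verdict.

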